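Pump down the jig, then hold a tray runner against its sprung stop

ROBOT

A 7-joint arm with a two-finger parallel gripper is mounted at the origin on a cart in front of the work surface, level with it; the furniture and walls round the work are solid. World frame = base frame: x ahead of the robot, y to its left, z up, the work surface at z = 0. Lengths are in m, angles in rad, forces in N, time in s.
With the tool pointing down it reaches from about 0.4 to 0.85 m from the base axis. Payload 10.4 kg.
Tool frame: the origin (TCP) lies at the very end of the fingers, on their centre line; the grasp point (between the pads) lies manip.hold_point_z behind it (manip.hold_point_z is the distance from the TCP to the grasp point, in m); z points along the fingers, y is the direction in which the jaws open and shut (so a half turn about z gives the same grasp; the last joint's range is limited). The gripper opens to 85 mm and grips with 20 to 120 N. Pads are 22 mm wide; open, the fingers measure 114 mm over their backs; the gripper's body (76 mm by 85 mm) begins 54 mm behind the grasp point. The pads swing forward as they close: fully open they stand 13 mm farther back than shut.
Start: joints at [-1.194, 0.332, -0.065, 1.46, 0.022, 1.35, -0.088], TCP at [0.243, 0.576, 0.231] pointing down, gripper open.
Joint ranges: [-2.6, 2.6], [-0.5, 2.12], [-1.47, 1.34], [0.16, 2.42], [-1.27, 4.41], [0.06, 2.06], [-2.6, 2.6]. Speed limits (rad/s): [2.22, 2.22, 2.79, 2.79, 3.14, 3.14, 3.14].

INTERFACE

Orientations are given as a unit quaternion [x, y, z, w].
In Python, from workcell import manip gives the robot as it stands.
- The arm moves only by the tool jog_arm, never from a script. Its arguments are lists of equal length, an entry for each row: "translation": the shift along the world's x, y, z in mm, a list of three; "turn": the turn about the world's z in degrees. In form: {"translation": [[x, y, z], ...], "turn": [turn, ...]}. A call has 1 to 12 rows; each row is the pose to reach, as a shift and turn from the pose measured when the call began; what a row does not reach only later rows make up. A row lasts 1/12 s, in which the tool goes at most 41.7 mm and 7.16 degrees, less where a joint would pass 70% of its speed; a pose out of reach is approached as far as the arm can. A call with a gripper value outside its range is refused whole. "grip" is the finger opening in mm, from 0 to 85.4, set as the call begins (left out, the last holds). The fingers move at their own pace and stop on an object; "grip_force" is the grip in N (left out, the last holds). Time passes only in rows, so rows that repeat a pose let the fingers close. It gives the time, the measured TCP pose, the force and the opening at its end, in the units of the state.
- manip.get_obs(): the state, without advancing time (a new reading comes with each control period).
- manip.camera(name): name is "scene" or "top" or "wrist"; returns a dict with "frame" (400x640x3 uint8, red, green, blue), "mtx" (3x3 intrinsics, pixels), "pose" (4x4, takes a point from camera to world coordinates). Camera axes: x right, y down, z forward; pixel columns grow to the right and rows downward; lengths in m; the calibration is good to about 2 mm. The wrist camera is an equidistant fisheye: a pixel r from the principal point sees the ray r / f radians off the axis. A picture is of the moment at which its call begins. There is no depth.
- manip.hand_in(): hands the job in, once; it reports no verdict.
Trained networks look in a picture, given as the dict that the camera call returned (one of the last four; its "shot" number tells which), for a name from the list of things; names that differ only in an ending like _2 or _b are one class to them, and where a whole thing is asked for, a point or a joint stands for the part that bears it (a point fixed in the world has none). Each returns a list of dicts, best first, with "confidence" (0 to 1); they miss things now and then, are a little off and sometimes report something else, mostly with a low value. They report only what shows in the picture. A call takes as long as a camera call. They do not tell look-alikes from the thing itself.
- manip.outline_of(picture, label): "mask" (400x640 bool, what is visible of it) and "extent" ([left, top, right, bottom] in pixels, round what is visible of it).
- manip.pinpoint(picture, label): "at" ([column, row] in pixels: a listed point, or the origin of a listed thing).
The state is a dict: "clock": time; "joint_pos": joint angles; "joint_velocities": joint speeds; "tau": joint torques, N m; "position": TCP position; "ee_rot": TCP orientation; "ft_force": force on the tool from outside, world axes, zero at the start; "torque": the same for the moment, N m; "grip_width": opening from 0.0 (shut) to 1.0 (fully open).
Only numpy, scipy, OpenCV 4.12 (cv2) and the standard library are available. Lean on these libraries where they do the work, as an engineer would, in place of code of your own. Each camera call takes 0.05 s, during which the arm holds its last target. There are 200 camera calls.

TASK

Fix the jig to the counter by giving its pump lever three full strokes, pressing it right down and letting it come right back up each time. Then lay the dark wooden tray runner flat and straight along the middle of the jig's bed, square end towards the stop, and press it squarely against the sprung stop so that the pointer stands midway between the two ridges (about 12 N; never more than 20 N), so that I can put the screws in. Finish while still holding it there with that steady push, do not let go, and leave the bell, the card stand and the chocolate cup behind the jig where they are.

Things in the scene. Friction and masses are not known exactly. Their poses are not given: they have to be found in the camera images.
- jig: fixed assembly jig: aluminium base 80 x 236 mm (x, y), y = -125 to +111 mm, top at z = 10 mm. Origin at counter height, on the middle line, straight below the front face of the unpressed stop. +y is the direction in which the runner is pressed against the stop. Along +y follow: bed, sprung stop, grey block (64 mm wide, y = 36 to 74, top z = 46 mm), pump with lever pointing to +y and up
- stop (a joint): travel of the sprung stop along the jig's +y in m, 0 at rest, at most 0.024. 1000 N/m, no preload: 0.012 means 12 N. Upright aluminium plate 60 mm wide, 10 mm thick, z = 18 to 56 mm. The pointer on it (tip at jig y = 44 mm + travel) moves between two small ridges on the grey block at y = 52 mm (8 N) and y = 60 mm (16 N)
- stop_face (a point): point on the front face of the stop (moves with it), on the middle line, 31 mm above the counter; axes as the jig's. The jig's +y points to the robot's right, within about 0.25 rad
- pump_lever (a joint): angle of the pump lever in rad: 0 up (rest, lever 0.40 rad above level), 0.55 right down (0.15 rad below level). A full stroke goes beyond 0.48 and back below 0.06. It springs back by itself; the push on the pad grows from about 3.5 N to 9 N
- lever_pad (a point): centre of the upper face of the black square pad (34 x 34 x 9 mm) at the lever's end; about 88 mm above the counter at rest and about 41 mm when right down; moves with the lever
- lever_pivot (a point): hinge axis of the lever, level, along the jig's x, 48 mm above the counter; the middle of the pad is 88 mm from it
- runner: loose dark wooden tray runner, 100 mm long (its y), 30 mm wide (its x), 28 mm high, about 0.06 to 0.13 kg, lying on the counter. Origin at the middle of its underside; its +y end is square, its -y end half-round; two screw holes on top near the square end. Grip it across the 30 mm
- runner_end (a point): centre of the runner's square end face, 50 mm from its origin along +y, 14 mm above its underside; axes as the runner's
- bell: counter bell, 80 mm across, 60 mm high; origin at the middle of its underside; leave alone
- card_stand: oak block with a card, 24 x 85 x 57 mm; origin at the middle of its underside; leave alone
- cup_a: fluted chocolate cup, 37 mm across, 28 mm high, standing alone beyond the jig; origin at the middle of its underside; leave alone
- bed (a point): centre of the flat top of the grey bed on which the runner shall lie: 34 mm wide (x), 110 mm long (y), 16 mm above the counter, 62 mm before the jig's origin along its y; axes as the jig's. Fixed beyond the jig: a tray of chocolate cups on a box, 170 mm high, nearest corner at x = 0.535, y = 0.21 (carry things over it or round it in front), and a tall glass case from x = 0.62 on at y below -0.25
Things that resemble listed ones, but are neither listed nor needed, are in the scene too. Of the things that look like the runner, take the one that is farthest from the robot's base at the start.

How it is judged:
By the outcome, as a careful person would: the job done as asked, in the order asked, and still so for the second after the job is handed in, while the arm keeps its last pose, push and grip.
It also fails if it takes over 64 s, if anything falls off the work surface, if the arm or the gripper's body presses on something with over 40 N, if the wrist force passes 120 N, or if a joint passes its speed limit or range.

## Working session

There is one attempt and no reset: what is moved stays moved. The work goes in short steps, Python scripts to look and compute and a tool call to move; the robot and the scene stay as the last step left them, time stands still between calls to the robot, and variables do not carry over. Pictures are saved under pics/ and viewed, about 8 in all and at most 12, crops included, and the job is handed in when it is done.

Besides the shell and the picture viewer there is one more tool, called after ">>>" as name(argument=value, ...), one argument or row to a line, values as JSON. jog_arm: Moves the arm, as the interface text tells. Its arguments: {"type":"object","properties":{"translation":{"type":"array"},"turn":{"type":"array"},"grip":{"type":"number"},"grip_force":{"type":"number"}},"required":["translation","turn"]}

```bash
mkdir -p pics; ls; cat > h.py <<'E'
import numpy as np, cv2
from workcell import manip
def ray(p,uv):
    K=np.array(p['mtx']);T=np.array(p['pose'])
    d=np.array([(uv[0]-K[0,2])/K[0,0],(uv[1]-K[1,2])/K[1,1],1.])
    return T[:3,3],T[:3,:3]@d
def at_z(p,uv,z):
    o,d=ray(p,uv); return o+d*(z-o[2])/d[2]
def proj(p,X):
    K=np.array(p['mtx']);T=np.array(p['pose'])
    c=T[:3,:3].T@(np.asarray(X)-T[:3,3]); c=K@c; return c[:2]/c[2]
def tri(p1,a,p2,b):
    o1,d1=ray(p1,a);o2,d2=ray(p2,b);d1=d1/np.linalg.norm(d1);d2=d2/np.linalg.norm(d2)
    t=np.linalg.lstsq(np.c_[d1,-d2],o2-o1,rcond=None)[0]
    A=o1+d1*t[0];B=o2+d2*t[1];return (A+B)/2,np.linalg.norm(A-B)
def save(p,n): cv2.imwrite('pics/'+n,cv2.cvtColor(p['frame'],cv2.COLOR_RGB2BGR))
E
python3 - <<'E'
from h import *
np.set_printoptions(precision=4,suppress=True)
o=manip.get_obs();print(o['clock'],o['position'],o['ee_rot'],o['ft_force'],manip.hold_point_z)
P={n:manip.camera(n) for n in('scene','top')}
Z=dict(stop_face=.031,lever_pad=.088,lever_pivot=.048,runner=0,runner_end=.014,bed=.016,jig=0,bell=0,card_stand=0,cup_a=0)
for n,p in P.items():
    save(p,n+'0.png');print(n,np.array(p['pose'])[:3,3])
    for l,z in Z.items():
        for r in manip.pinpoint(p,l)[:4]: print(l,round(r['confidence'],2),np.round(r['at'],1),at_z(p,r['at'],z))
E
```

```text
pics
0.0 [0.2431 0.5754 0.2305] [ 0.1986  0.9801 -0.0007 -0.0001] [ 0.5524 -0.4587 -0.5594] 0.0187
scene [-0.5218 -0.7506  0.8573]
stop_face 0.53 [307.8 223.5] [ 0.4867 -0.0334  0.031 ]
lever_pad 0.61 [358.3 227.2] [ 0.4714 -0.2078  0.088 ]
lever_pivot 0.51 [328.7 229.8] [ 0.4698 -0.1155  0.048 ]
runner 0.84 [240.  217.2] [0.4464 0.1914 0.    ]
runner 0.59 [211.1 200.6] [0.4739 0.3367 0.    ]
runner 0.28 [215.8 204.7] [0.4628 0.3061 0.    ]
runner_end 0.57 [215.7 202.2] [0.4579 0.2995 0.014 ]
runner_end 0.56 [256.3 213.5] [0.4721 0.1468 0.014 ]
bed 0.68 [294.7 219.2] [0.504  0.0261 0.016 ]
jig 0.86 [306.9 230.6] [ 0.4922 -0.0252  0.    ]
jig 0.26 [325.2 205.4] [0.6381 0.0039 0.    ]
bell 0.92 [436.  262.6] [ 0.5452 -0.4052  0.    ]
card_stand 0.64 [379.  218.3] [ 0.6591 -0.1761  0.    ]
cup_a 0.58 [332.5 206.3] [ 0.6454 -0.0188  0.    ]
cup_a 0.42 [330.8 229.8] [ 0.5317 -0.0832  0.    ]
top [ 0.2949 -0.022   1.3136]
stop_face 0.62 [316.1 232.9] [ 0.4802 -0.0322  0.031 ]
lever_pad 0.61 [380.6 231.1] [ 0.4561 -0.208   0.088 ]
lever_pad 0.35 [304.6 186. ] [ 0.6075 -0.0151  0.088 ]
lever_pivot 0.58 [347.5 231.4] [ 0.4715 -0.1209  0.048 ]
runner 0.85 [189.4 254.2] [0.466  0.3414 0.    ]
runner 0.7 [243.2 252.1] [0.4536 0.1851 0.    ]
runner_end 0.66 [251.6 243.1] [0.4751 0.1566 0.014 ]
runner_end 0.61 [206.7 257.9] [0.4477 0.2886 0.014 ]
runner_end 0.44 [307.3 185.7] [ 0.6263 -0.0228  0.014 ]
bed 0.89 [290.9 231.7] [0.4945 0.04   0.016 ]
jig 0.87 [314.3 232.5] [ 0.4865 -0.0274  0.    ]
bell 0.91 [437.6 205.1] [ 0.525  -0.4011  0.    ]
card_stand 0.49 [355.8 173.7] [ 0.6497 -0.1726  0.    ]
cup_a 0.56 [306.1 185.4] [ 0.6312 -0.0193  0.    ]
```

```bash
python3 - <<'E'
import cv2
a=cv2.imread('pics/top0.png')
cv2.imwrite('pics/t1.png',cv2.resize(a[130:330,130:480],None,fx=2.28,fy=2.28,interpolation=cv2.INTER_CUBIC))
a=cv2.imread('pics/scene0.png')
cv2.imwrite('pics/s1.png',cv2.resize(a[130:300,150:480],None,fx=2.4,fy=2.4,interpolation=cv2.INTER_CUBIC))
E
```

```text
(no output)
```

View pics/t1.png

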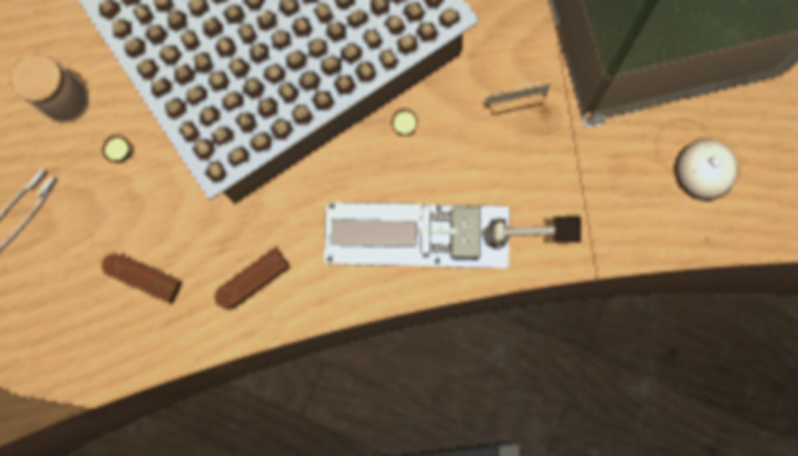

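View pics/s1.png

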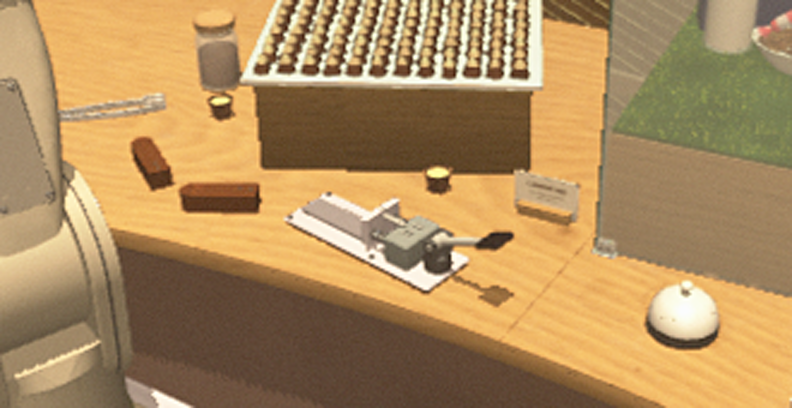

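The top crop shows both runners (left one around 140,277, near one around 250,278), the jig (417,235) and the lever pad at the right (567,230). The left runner is the farther one (0.58 m against 0.49 m). Its round end faces up-left and its square end points to the right. The scene crop agrees. I'll move to the lever first with the gripper shut and the jaws along the jig's x.

>>> jog_arm(
  translation=[
    [170,-375,20],
    [170,-375,20],
    [170,-375,20],
    [170,-375,20],
    [170,-375,20],
    [170,-375,20],
    [170,-375,20],
    [170,-375,20],
    [170,-375,20],
    [170,-375,20],
    [170,-375,20],
    [170,-375,20],
  ],
  turn=[-76,-76,-76,-76,-76,-76,-76,-76,-76,-76,-76,-76],
  grip=0,
  grip_force=60,
)

```text
clock: 2.1
position: [0.4142, 0.1988, 0.2518]
ee_rot: [0.763, 0.647, 0.001, -0.0]
ft_force: [-0.7, 0.3, -0.8]
grip_width: 0.002
```

>>> jog_arm(
  translation=[
    [45,-300,-10],
    [45,-300,-10],
    [45,-300,-10],
    [45,-300,-10],
    [45,-300,-10],
    [45,-300,-10],
    [45,-300,-10],
    [45,-300,-10],
    [45,-300,-10],
  ],
  turn=[0,0,0,0,0,0,0,0,0],
)

```text
clock: 2.85
position: [0.4593, -0.1042, 0.2419]
ee_rot: [0.763, 0.646, 0.001, 0.0]
ft_force: [-0.8, 0.1, 0.6]
grip_width: 0.002
```

```bash
cat >> h.py <<'E'
def wray(p,uv):
    K=np.array(p['mtx']);T=np.array(p['pose'])
    v=np.array([(uv[0]-K[0,2])/K[0,0],(uv[1]-K[1,2])/K[1,1]]);th=np.linalg.norm(v)
    d=np.r_[v/max(th,1e-9)*np.sin(th),np.cos(th)]
    return T[:3,3],T[:3,:3]@d
def w_z(p,uv,z):
    o,d=wray(p,uv); return o+d*(z-o[2])/d[2]
E
python3 - <<'E'
from h import *
np.set_printoptions(precision=4,suppress=True)
P={n:manip.camera(n) for n in('wrist','top','scene')}
Z=dict(stop_face=.031,lever_pad=.088,lever_pivot=.048,bed=.016,jig=0,cup_a=0,card_stand=0)
save(P['wrist'],'w1.png');print(np.array(P['wrist']['pose']))
for n,p in P.items():
    f=w_z if n=='wrist' else at_z
    print(n)
    for l,z in Z.items():
        for r in manip.pinpoint(p,l)[:1]: print(l,round(r['confidence'],2),np.round(r['at'],1),f(p,r['at'],z))
E
```

```text
[[ 0.9865 -0.1551 -0.0521  0.4729]
 [-0.1636 -0.9319 -0.3236 -0.0217]
 [ 0.0017  0.3278 -0.9448  0.385 ]
 [ 0.      0.      0.      1.    ]]
wrist
stop_face 0.9 [326.1  97.9] [ 0.4841 -0.0321  0.031 ]
lever_pad 0.74 [329.5 258.2] [ 0.4597 -0.2007  0.088 ]
lever_pivot 0.93 [326.1 180.9] [ 0.469  -0.1237  0.048 ]
bed 0.7 [327.4  44.7] [0.4963 0.0302 0.016 ]
jig 0.91 [326.6  96.3] [ 0.486  -0.0312  0.    ]
cup_a 0.77 [437.7  75.3] [ 0.6323 -0.021   0.    ]
card_stand 0.85 [455.9 184. ] [ 0.6482 -0.1714  0.    ]
top
stop_face 0.71 [313.1 232.8] [ 0.4815 -0.0237  0.031 ]
lever_pivot 0.39 [303.5 186.9] [ 0.6154 -0.0114  0.048 ]
bed 0.85 [291.7 234.2] [0.4869 0.0384 0.016 ]
jig 0.9 [315.  232.7] [ 0.4857 -0.0293  0.    ]
cup_a 0.5 [307.  186.7] [ 0.6269 -0.0216  0.    ]
scene
stop_face 0.6 [307.9 226. ] [ 0.4762 -0.0409  0.031 ]
lever_pad 0.44 [354.  227.8] [ 0.4631 -0.1994  0.088 ]
lever_pivot 0.7 [329.8 231.2] [ 0.4655 -0.1218  0.048 ]
bed 0.87 [290.3 223. ] [0.4807 0.0254 0.016 ]
jig 0.87 [305.8 233.4] [ 0.4786 -0.0305  0.    ]
cup_a 0.64 [330.4 231.8] [ 0.5224 -0.0876  0.    ]
card_stand 0.68 [375.8 219.1] [ 0.6502 -0.1698  0.    ]
```

View pics/w1.png

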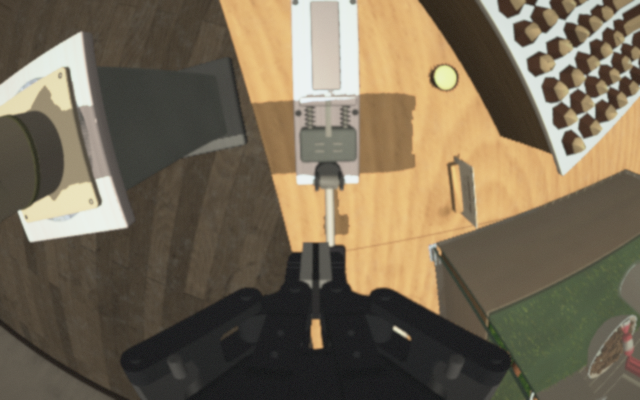

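The wrist view shows the jig straight along the image column at about 327: bed (327,45), stop (327,98), pivot (326,181), with the pad hidden behind the closed fingers. So the jig's yaw matches the jaws, its origin is about (0.484, -0.031) and its +y is about (-0.17, -0.985). The pad centre should be near (0.454, -0.206).

>>> jog_arm(
  translation=[
    [-3,-50,-40],
    [-6,-104,-70],
    [-6,-104,-105],
    [-6,-104,-135],
    [-6,-104,-135],
  ],
  turn=[0,0,0,0,0],
)

```text
clock: 4.47
position: [0.4501, -0.2067, 0.1025]
ee_rot: [0.764, 0.646, -0.002, -0.002]
ft_force: [-2.0, 0.1, -0.5]
grip_width: 0.001
```

>>> jog_arm(
  translation=[
    [0,0,-15],
    [0,0,-25],
    [0,0,-35],
    [0,0,-45],
    [0,0,-52],
    [0,0,-52],
    [0,0,-52],
  ],
  turn=[0,0,0,0,0,0,0],
)

```text
clock: 5.05
position: [0.4511, -0.2071, 0.0517]
ee_rot: [0.763, 0.646, -0.001, -0.001]
ft_force: [-2.6, -3.2, 8.7]
grip_width: -0.003
```

```bash
python3 - <<'E'
from h import *
np.set_printoptions(precision=4,suppress=True)
p=manip.camera('scene');save(p,'s2.png')
for l,z in dict(lever_pad=.055,lever_pivot=.048).items():
    for r in manip.pinpoint(p,l)[:1]: print(l,round(r['confidence'],2),np.round(r['at'],1),at_z(p,r['at'],z))
o=manip.get_obs();print(o['position'],o['ft_force'],o['torque'])
a=cv2.imread('pics/s2.png')
cv2.imwrite('pics/s2c.png',cv2.resize(a[170:270,250:410],None,fx=4.5,fy=4.5,interpolation=cv2.INTER_CUBIC))
E
```

```text
lever_pad 0.47 [358.3 242.2] [ 0.4525 -0.219   0.055 ]
lever_pivot 0.57 [330.9 231. ] [ 0.4679 -0.1239  0.048 ]
[ 0.4511 -0.2071  0.052 ] [-3.269  -3.0337  8.814 ] [-0.8257  0.6875  0.0337]
```

View pics/s2c.png

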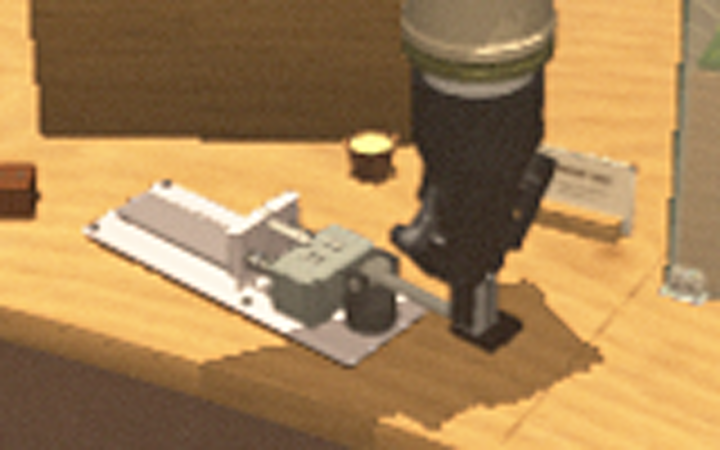

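The crop shows the closed fingers on the black pad (about 480,330), slightly to the pivot side, with the lever about level. I'll press on in small steps and watch the force.

>>> jog_arm(
  translation=[
    [0,0,-3],
    [0,0,-6],
    [0,0,-6],
  ],
  turn=[0,0,0],
)

```text
clock: 5.45
position: [0.4518, -0.2071, 0.0471]
ee_rot: [0.763, 0.646, -0.001, -0.001]
ft_force: [-4.8, -1.6, 10.1]
grip_width: -0.001
```

>>> jog_arm(
  translation=[
    [0,0,-3],
    [0,0,-3],
  ],
  turn=[0,0],
)

```text
clock: 5.62
position: [0.4522, -0.2071, 0.0451]
ee_rot: [0.763, 0.646, -0.001, -0.0]
ft_force: [-6.0, -2.1, 8.1]
grip_width: -0.002
```

>>> jog_arm(
  translation=[
    [0,0,-2],
    [0,0,-4],
    [0,0,-4],
  ],
  turn=[0,0,0],
)

```text
clock: 5.87
position: [0.4523, -0.2069, 0.0422]
ee_rot: [0.763, 0.647, -0.001, -0.001]
ft_force: [-7.4, -1.5, 11.6]
grip_width: -0.003
```

>>> jog_arm(
  translation=[
    [0,0,-2],
    [0,0,-3],
    [0,0,-3],
  ],
  turn=[0,0,0],
)

```text
clock: 6.12
position: [0.4525, -0.207, 0.0414]
ee_rot: [0.763, 0.647, -0.0, -0.001]
ft_force: [-15.1, 0.8, 30.0]
grip_width: 0.002
```

The force rises sharply at z = 0.042, so the lever is right down. Now I'll release it fully and repeat.

>>> jog_arm(
  translation=[
    [0,0,30],
    [0,0,60],
    [0,0,70],
    [0,0,70],
    [0,0,70],
    [0,0,70],
  ],
  turn=[0,0,0,0,0,0],
)

```text
clock: 6.62
position: [0.4524, -0.2062, 0.1108]
ee_rot: [0.762, 0.647, -0.0, -0.002]
ft_force: [0.1, 0.0, -0.1]
grip_width: -0.001
```

```bash
python3 - <<'E'
from h import *
np.set_printoptions(precision=4,suppress=True)
p=manip.camera('scene');save(p,'s3.png')
for l,z in dict(lever_pad=.088,lever_pivot=.048).items():
    for r in manip.pinpoint(p,l)[:1]: print(l,round(r['confidence'],2),np.round(r['at'],1),at_z(p,r['at'],z))
o=manip.get_obs();print(o['position'],o['ft_force'],o['torque'])
a=cv2.imread('pics/s3.png')
cv2.imwrite('pics/s3c.png',cv2.resize(a[170:270,250:410],None,fx=4.5,fy=4.5,interpolation=cv2.INTER_CUBIC))
E
```

```text
lever_pad 0.49 [354.7 228.5] [ 0.4612 -0.2026  0.088 ]
[ 0.452  -0.2067  0.1105] [0.0212 0.1497 0.0163] [-0.0126 -0.0127 -0.0139]
```

View pics/s3c.png

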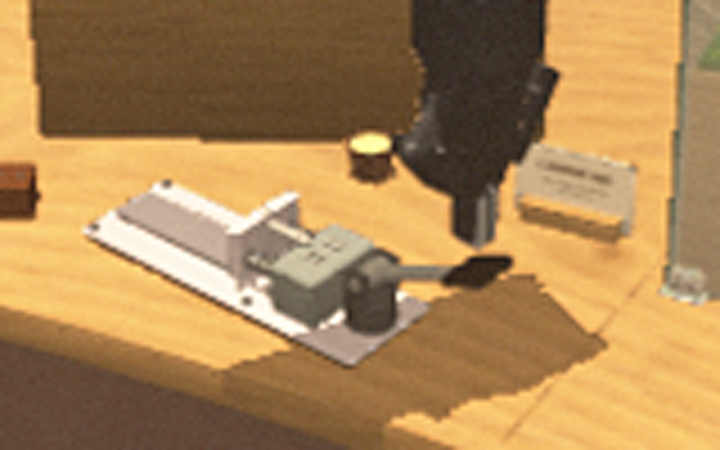

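The lever is back up and clear of the fingers (pad at about 480,270). Strokes two and three follow.

>>> jog_arm(
  translation=[
    [0,0,-20],
    [0,0,-35],
    [0,0,-50],
    [0,0,-60],
    [0,0,-67],
    [0,0,-70],
    [0,0,-70],
    [0,0,-70],
  ],
  turn=[0,0,0,0,0,0,0,0],
)

```text
clock: 7.43
position: [0.4523, -0.2079, 0.0415]
ee_rot: [0.763, 0.646, -0.001, -0.002]
ft_force: [-6.0, -0.2, 22.6]
grip_width: -0.001
```

>>> jog_arm(
  translation=[
    [0,0,-1],
    [0,0,-1],
  ],
  turn=[0,0],
)

```text
clock: 7.6
position: [0.4524, -0.208, 0.0414]
ee_rot: [0.763, 0.646, -0.0, -0.002]
ft_force: [-7.9, 3.9, 25.9]
grip_width: 0.0
```

>>> jog_arm(
  translation=[
    [0,0,30],
    [0,0,60],
    [0,0,70],
    [0,0,70],
    [0,0,70],
    [0,0,70],
  ],
  turn=[0,0,0,0,0,0],
)

```text
clock: 8.1
position: [0.4516, -0.2076, 0.1101]
ee_rot: [0.763, 0.646, -0.001, -0.003]
ft_force: [0.5, 0.6, -0.5]
grip_width: 0.001
```

>>> jog_arm(
  translation=[
    [0,0,-20],
    [0,0,-35],
    [0,0,-50],
    [0,0,-60],
    [0,0,-67],
    [0,0,-70],
    [0,0,-70],
    [0,0,-70],
    [0,0,-70],
  ],
  turn=[0,0,0,0,0,0,0,0,0],
)

```text
clock: 8.85
position: [0.4515, -0.2087, 0.041]
ee_rot: [0.764, 0.646, -0.001, -0.003]
ft_force: [-9.6, 1.4, 33.7]
grip_width: -0.0
```

>>> jog_arm(
  translation=[
    [0,0,30],
    [0,0,60],
    [0,0,90],
    [0,0,130],
    [0,0,150],
    [0,0,150],
  ],
  turn=[0,0,0,0,0,0],
)

```text
clock: 9.35
position: [0.453, -0.2093, 0.194]
ee_rot: [0.764, 0.646, 0.0, -0.002]
ft_force: [1.2, 0.2, -0.4]
grip_width: 0.0
```

```bash
python3 - <<'E'
from h import *
np.set_printoptions(precision=4,suppress=True)
p=manip.camera('scene');save(p,'s4.png')
a=cv2.imread('pics/s3.png').astype(int);b=cv2.imread('pics/s4.png').astype(int)
# jig+lever region compare (left of the gripper): stroke-1 rest vs now
d=np.abs(a-b).max(2)
print('lever region diff',d[222:236,335:366].max(), d[222:236,335:366].mean(),'base',d[205:222,270:300].mean())
for l,z in dict(lever_pad=.088).items():
    for r in manip.pinpoint(p,l)[:1]: print(l,r['confidence'],r['at'],at_z(p,r['at'],z))
E
```

```text
lever region diff 189 13.35483870967742 base 2.7372549019607844
lever_pad 0.7 [356.4, 229.0] [ 0.4615 -0.2076  0.088 ]
```

Three full strokes are done and the lever is at rest. On to the farther runner, staying high and in front of the tray.

>>> jog_arm(
  translation=[
    [-20,150,55],
    [-20,150,55],
    [-20,150,55],
    [-20,270,55],
    [-20,270,55],
    [-20,270,55],
    [-20,270,55],
    [0,400,55],
    [0,480,55],
    [0,480,55],
    [0,480,55],
    [0,480,55],
  ],
  turn=[0,0,0,0,0,0,0,0,0,0,0,0],
  grip=60,
)

```text
clock: 10.45
position: [0.4501, 0.2707, 0.2424]
ee_rot: [0.763, 0.646, -0.003, -0.004]
ft_force: [1.4, -0.4, 1.1]
grip_width: 0.702
```

>>> jog_arm(
  translation=[
    [0,0,0],
    [0,0,0],
    [0,0,0],
  ],
  turn=[0,0,0],
)

```text
clock: 10.7
position: [0.4495, 0.2699, 0.24]
ee_rot: [0.763, 0.646, -0.006, -0.004]
ft_force: [1.4, -0.8, 0.3]
grip_width: 0.702
```

```bash
python3 - <<'E'
from h import *
np.set_printoptions(precision=4,suppress=True)
p=manip.camera('wrist');save(p,'w2.png')
for l,z in dict(runner=0,runner_end=.014).items():
    for r in manip.pinpoint(p,l)[:3]: print(l,round(r['confidence'],2),np.round(r['at'],1),w_z(p,r['at'],z))
for r in manip.outline_of(p,'runner')[:3]:
    m=r['mask']; ys,xs=np.nonzero(m)
    Q=np.array([w_z(p,(x,y),.028)[:2] for x,y in zip(xs[::3],ys[::3])])
    b=cv2.minAreaRect((Q*1000).astype(np.float32));print(r['confidence'],m.sum(),b)
print(manip.get_obs()['position'])
E
```

```text
runner 0.79 [326.3 106.7] [0.4702 0.33   0.    ]
runner 0.55 [326.3 213.8] [0.4483 0.1905 0.    ]
runner_end 0.87 [312.1 147.2] [0.4454 0.2852 0.014 ]
runner_end 0.71 [350.1 241.4] [0.4746 0.1511 0.014 ]
0.93 2141 ((472.4273376464844, 330.2300720214844), (99.09992980957031, 30.198957443237305), 58.93290328979492)
0.59 1998 ((453.74090576171875, 195.40975952148438), (36.373382568359375, 103.3160171508789), 29.970746994018555)
[0.4504 0.2694 0.2422]
```

View pics/w2.png

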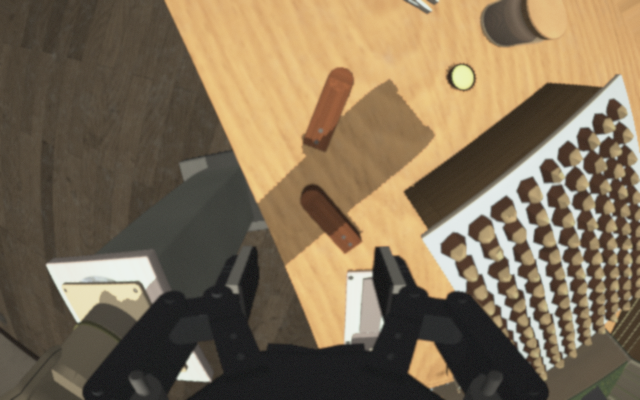

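The wrist view shows the target runner at (328,108), its round end at the top (342,75) and its square end with the holes at (316,147). The decoy is at (330,217). The mask rectangle is 99 x 30 mm, centred at (0.4715, 0.330) with its axis at 59°, so I need a turn of -21.5°.

>>> jog_arm(
  translation=[
    [10,30,-30],
    [20,61,-60],
    [20,61,-95],
    [20,61,-130],
    [20,61,-160],
    [20,61,-170],
    [20,61,-170],
  ],
  turn=[-7,-14,-21.5,-21.5,-21.5,-21.5,-21.5],
)

```text
clock: 11.48
position: [0.4693, 0.3287, 0.0702]
ee_rot: [0.871, 0.491, -0.005, -0.004]
ft_force: [-0.8, -1.0, -0.3]
grip_width: 0.705
```

```bash
python3 - <<'E'
from h import *
np.set_printoptions(precision=4,suppress=True)
p=manip.camera('wrist');save(p,'w3.png')
for l,z in dict(runner=0,runner_end=.014).items():
    for r in manip.pinpoint(p,l)[:3]: print(l,round(r['confidence'],2),np.round(r['at'],1),w_z(p,r['at'],z))
o=manip.get_obs();print(o['position'],o['ee_rot'])
E
```

```text
runner 0.87 [373.5 331. ] [0.45   0.1907 0.    ]
runner_end 0.91 [318.7 269.4] [0.4473 0.2877 0.014 ]
runner_end 0.91 [416.4 350.9] [0.4773 0.1525 0.014 ]
[0.4717 0.3309 0.0745] [ 0.8711  0.4912 -0.0011 -0.005 ]
```

View pics/w3.png

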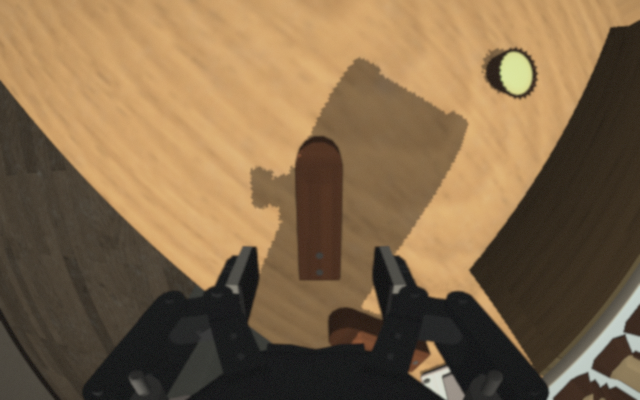

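The runner is centred between the fingers (column 319) and parallel to them. Going down.

>>> jog_arm(
  translation=[
    [0,0,-30],
    [0,0,-50],
    [0,0,-62],
    [0,0,-65],
    [0,0,-65],
    [0,0,-65],
  ],
  turn=[0,0,0,0,0,0],
)

```text
clock: 12.13
position: [0.4725, 0.3314, 0.0111]
ee_rot: [0.871, 0.491, -0.0, -0.005]
ft_force: [0.3, 0.2, -0.5]
grip_width: 0.702
```

>>> jog_arm(
  translation=[
    [0,0,-5],
    [0,0,-6],
    [0,0,-6],
  ],
  turn=[0,0,0],
)

```text
clock: 12.38
position: [0.4727, 0.3317, 0.0054]
ee_rot: [0.871, 0.491, 0.0, -0.005]
ft_force: [-0.4, 0.1, -0.6]
grip_width: 0.703
```

>>> jog_arm(
  translation=[
    [0,0,0],
    [0,0,0],
    [0,0,0],
    [0,0,0],
    [0,0,0],
    [0,0,0],
  ],
  turn=[0,0,0,0,0,0],
  grip=20,
  grip_force=60,
)

```text
clock: 12.88
position: [0.473, 0.3319, 0.0059]
ee_rot: [0.871, 0.491, 0.001, -0.005]
ft_force: [-1.1, -0.2, 6.0]
grip_width: 0.342
```

It gripped at 29 mm, which matches the 30 mm width. Lifting and carrying round the front of the tray.

>>> jog_arm(
  translation=[
    [0,0,15],
    [0,0,50],
    [0,0,90],
    [0,0,130],
    [0,0,170],
    [0,0,200],
    [-20,-40,205],
    [-35,-80,205],
    [-35,-115,205],
    [-35,-115,205],
  ],
  turn=[0,0,0,0,0,0,0,7,14,21],
)

```text
clock: 13.72
position: [0.4382, 0.2095, 0.2111]
ee_rot: [0.767, 0.641, -0.001, -0.005]
ft_force: [1.9, -0.6, 1.1]
grip_width: 0.343
```

>>> jog_arm(
  translation=[
    [0,-40,0],
    [10,-80,0],
    [30,-120,0],
    [50,-150,-40],
    [55,-150,-80],
    [55,-150,-100],
    [55,-150,-100],
  ],
  turn=[0,0,0,0,0,0,0],
)

```text
clock: 14.3
position: [0.4898, 0.0574, 0.1056]
ee_rot: [0.768, 0.64, -0.005, -0.006]
ft_force: [-1.6, 0.3, -1.8]
grip_width: 0.341
```

```bash
python3 - <<'E'
from h import *
np.set_printoptions(precision=4,suppress=True)
W=manip.camera('wrist');save(W,'w4.png')
for n in ('wrist','top','scene'):
    p=W if n=='wrist' else manip.camera(n); f=w_z if n=='wrist' else at_z
    for l,z in dict(stop_face=.031,lever_pivot=.048,bed=.016,jig=0).items():
        for r in manip.pinpoint(p,l)[:1]: print(n,l,round(r['confidence'],2),np.round(r['at'],1),f(p,r['at'],z))
o=manip.get_obs();print(o['position'],o['ee_rot'],o['ft_force'],o['grip_width'])
E
```

```text
top stop_face 0.72 [315.5 231.5] [ 0.4844 -0.031   0.031 ]
top lever_pivot 0.48 [347.8 230. ] [ 0.4754 -0.1223  0.048 ]
top bed 0.61 [292.3 233.7] [0.4882 0.0365 0.016 ]
top jig 0.74 [312.5 230.6] [ 0.4927 -0.0228  0.    ]
scene lever_pivot 0.68 [329.8 230.6] [ 0.468  -0.1202  0.048 ]
scene bed 0.9 [292.8 222.7] [0.4858 0.02   0.016 ]
scene jig 0.86 [306.5 230.9] [ 0.4903 -0.0251  0.    ]
[0.4932 0.0595 0.1112] [ 0.7674  0.6411 -0.0008 -0.0051] [ 0.4938  0.7566 -1.525 ] 0.3394664577032429
```

View pics/w4.png

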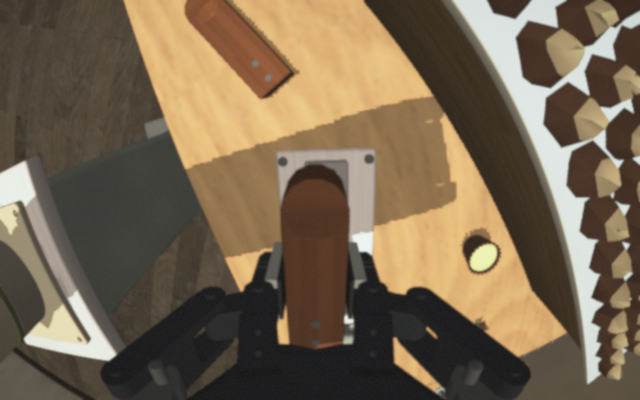

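The wrist view shows the held runner with its screw holes and square end towards the stop (316,335). Beyond it is the near end of the jig base, with corners at about (278,150) and (375,150). I'll fit the jig's middle line from the base edges in this picture and the earlier one.

```bash
python3 - <<'E'
from h import *
np.set_printoptions(precision=4,suppress=True)
T1=np.array([[.9865,-.1551,-.0521,.4729],[-.1636,-.9319,-.3236,-.0217],[.0017,.3278,-.9448,.385],[0,0,0,1]])
W=manip.camera('wrist');save(W,'w5.png')
def edges(fn,p,rows,c0,z,lo,hi):
    g=cv2.imread('pics/'+fn).astype(float)
    s=cv2.GaussianBlur(g[:,:,0],(3,3),0) # blue channel: white/grey vs wood
    out=[]
    for r in rows:
        d=np.diff(s[r]); L=lo+np.argmax(d[lo:c0]); R=c0+np.argmin(d[c0:hi])
        f=lambda i:(lambda a,b,c:i+.5+(a-c)/(2*(a-2*b+c)+1e-9))(d[i-1],d[i],d[i+1])
        a,b=w_z(p,(f(L),r),z),w_z(p,(f(R),r),z); out.append(np.r_[r,f(L),f(R),a[:2],b[:2],(a+b)[:2]/2,np.linalg.norm(a-b)])
    return np.array(out)
p1=dict(mtx=W['mtx'],pose=T1)
for fn,p,rows,c0,lo,hi in(('w1.png',p1,range(10,92,5),327,275,380),('w5.png',W,range(152,168,3),326,255,400)):
    E=edges(fn,p,rows,c0,.010,lo,hi)
    E=E[np.abs(E[:,9]-.080)<.006]
    print(fn,E[::2]); 
    if len(E)>3:
        for k in(3,5,7): 
            a=np.polyfit(E[:,k+1],E[:,k],1);print(k,'slope dx/dy',a[0],'deg',np.degrees(np.arctan(a[0])),'x at y=-.03:',np.polyval(a,-.03))
o=manip.get_obs();print(o['position'],o['ee_rot'])
q=o['ee_rot'];a=np.array(q[:2]);print('jaw deg',np.degrees(np.arctan2(2*a[1]**2-1,2*a[0]*a[1])))
E
```

```text
w1.png [[ 10.     290.7439 357.0134   0.4612   0.0817   0.5389   0.0697   0.5001
    0.0757   0.0786]
 [ 20.     291.0496 357.2191   0.4595   0.0689   0.537    0.057    0.4982
    0.0629   0.0783]
 [ 30.     291.1477 357.4923   0.4576   0.0564   0.5351   0.0444   0.4964
    0.0504   0.0785]
 [ 40.     291.4444 357.8188   0.4559   0.0439   0.5335   0.0319   0.4947
    0.0379   0.0785]
 [ 50.     291.5159 358.2587   0.4539   0.0317   0.532    0.0195   0.493
    0.0256   0.079 ]
 [ 60.     291.8958 358.1422   0.4523   0.0195   0.5299   0.0074   0.4911
    0.0134   0.0785]
 [ 70.     291.9835 358.3388   0.4504   0.0074   0.5282  -0.0048   0.4893
    0.0013   0.0788]
 [ 80.     292.3255 358.5616   0.4487  -0.0046   0.5266  -0.0169   0.4877
   -0.0108   0.0788]
 [ 90.     292.5385 358.7863   0.4469  -0.0166   0.525   -0.029    0.486
   -0.0228   0.0791]]
3 slope dx/dy 0.14653232655408227 deg 8.336356404229784 x at y=-.03: 0.4449775250706753
5 slope dx/dy 0.14072775452036712 deg 8.010502007886545 x at y=-.03: 0.5247623679083547
7 slope dx/dy 0.14362471543127617 deg 8.173196810679979 x at y=-.03: 0.48488782243214384
w5.png [[155.     272.875  368.9899   0.4644   0.0978   0.5412   0.0843   0.5028
    0.091    0.0779]]
[0.4932 0.0595 0.1111] [ 0.7674  0.6411 -0.0009 -0.0051]
jaw deg -10.245495391164368
```

The jig's y axis is at -98.2°, and its middle line is x = 0.4849 + 0.1436(y + 0.03), which the second picture confirms to 0.5 mm. I need +2° of turn and a pre-press centre at (0.4936, 0.0305).

>>> jog_arm(
  translation=[
    [0,-15,-20],
    [0,-29,-40],
    [0,-29,-60],
    [0,-29,-72],
    [0,-29,-78],
    [0,-29,-80],
    [0,-29,-80],
  ],
  turn=[2,2,2,2,2,2,2],
)

```text
clock: 15.68
position: [0.4932, 0.0305, 0.0311]
ee_rot: [0.756, 0.654, -0.001, -0.005]
ft_force: [-0.1, 0.0, -0.1]
grip_width: 0.341
```

```bash
cat >> h.py <<'E'
def stat():
    o=manip.get_obs();q=o['ee_rot'];P=np.array(o['position']);F=np.array(o['ft_force'])
    u=np.array([-.1422,-.9898]);x=np.array([-.9898,.1422]);d=P[:2]-[.4848,-.031]
    print('t',o['clock'],'P',np.round(P,4),'jaw',round(np.degrees(np.arctan2(2*q[1]**2-1,2*q[0]*q[1])),2),'jig y mm',round(1e3*d@u,1),'jig x mm',round(1e3*d@x,1),'F y,x,z',np.round([F[:2]@u,F[:2]@x,F[2]],1),'q',np.round(q,4),'M',np.round(o['torque'],2),o['grip_width'])
E
python3 -c "
from h import *
stat()"
```

```text
t 15.6833 P [0.4932 0.0305 0.0311] jaw -8.24 jig y mm -62.1 jig x mm 0.4 F y,x,z [ 0.   0.1 -0.1] q [ 0.7561  0.6545 -0.0011 -0.0051] M [-0.03 -0.07  0.02] 0.3409654079565875
```

>>> jog_arm(
  translation=[
    [0,0,-4],
    [0,0,-8],
    [0,0,-8],
    [0,0,-8],
  ],
  turn=[0,0,0,0],
)

```text
clock: 16.02
position: [0.4933, 0.0306, 0.0232]
ee_rot: [0.756, 0.655, -0.001, -0.005]
ft_force: [-0.9, 0.3, -0.9]
grip_width: 0.342
```

>>> jog_arm(
  translation=[
    [0,0,-1.5],
    [0,0,-1.5],
    [0,0,-1.5],
  ],
  turn=[0,0,0],
)

```text
clock: 16.27
position: [0.4934, 0.0307, 0.0219]
ee_rot: [0.756, 0.655, -0.001, -0.005]
ft_force: [0.6, 0.2, -0.1]
grip_width: 0.34
```

>>> jog_arm(
  translation=[
    [0,0,-1],
    [0,0,-1],
    [0,0,-1],
  ],
  turn=[0,0,0],
)

```text
clock: 16.52
position: [0.4934, 0.0307, 0.0218]
ee_rot: [0.756, 0.654, -0.001, -0.005]
ft_force: [-6.6, -0.4, 15.6]
grip_width: 0.337
```

>>> jog_arm(
  translation=[
    [0,0,-1],
    [0,0,-1],
    [0,0,-1],
  ],
  turn=[0,0,0],
)

```text
clock: 16.77
position: [0.4934, 0.0307, 0.0218]
ee_rot: [0.756, 0.654, -0.001, -0.006]
ft_force: [-6.8, -0.5, 17.5]
grip_width: 0.341
```

The runner lies on the bed at z = 0.0218. I'll take most of the downforce off and slide it towards the stop.

>>> jog_arm(
  translation=[
    [-0.4,-3,0],
    [-0.9,-6,0],
    [-1.3,-9,0],
    [-1.3,-9,0],
  ],
  turn=[0,0,0,0],
)

```text
clock: 17.1
position: [0.4922, 0.0209, 0.0219]
ee_rot: [0.756, 0.654, -0.001, -0.006]
ft_force: [-0.7, -1.7, 2.7]
grip_width: 0.337
```

```bash
python3 -c "
from h import *
stat()"
```

```text
t 17.1 P [0.4922 0.0209 0.0219] jaw -8.29 jig y mm -52.5 jig x mm 0.1 F y,x,z [1.7 0.4 2.7] q [ 7.564e-01  6.541e-01 -6.000e-04 -5.600e-03] M [-0.43  0.09 -0.03] 0.3370502119308255
```

>>> jog_arm(
  translation=[
    [-0.3,-2,0],
    [-0.6,-4,0],
    [-0.6,-4,0],
  ],
  turn=[0,0,0],
)

```text
clock: 17.35
position: [0.4917, 0.0171, 0.0219]
ee_rot: [0.756, 0.654, -0.0, -0.006]
ft_force: [0.8, 3.4, -0.3]
grip_width: 0.338
```

>>> jog_arm(
  translation=[
    [-0.3,-2,0],
    [-0.6,-4,0],
    [-0.6,-4,0],
  ],
  turn=[0,0,0],
)

```text
clock: 17.6
position: [0.4912, 0.0138, 0.022]
ee_rot: [0.756, 0.654, 0.0, -0.006]
ft_force: [1.1, 5.6, 0.3]
grip_width: 0.341
```

```bash
python3 -c "
from h import *
stat()"
```

```text
t 17.6 P [0.4912 0.0138 0.022 ] jaw -8.27 jig y mm -45.3 jig x mm -0.0 F y,x,z [-5.7 -0.3  0.3] q [ 7.562e-01  6.543e-01  1.000e-04 -6.000e-03] M [ 1.36 -0.19 -0.09] 0.3409303043002643
```

>>> jog_arm(
  translation=[
    [-0.3,-2,0],
    [-0.7,-5,0],
    [-0.8,-6,0],
    [-0.8,-6,0],
  ],
  turn=[0,0,0,0],
)

```text
clock: 17.93
position: [0.4906, 0.0098, 0.0221]
ee_rot: [0.756, 0.655, 0.001, -0.007]
ft_force: [1.1, 11.1, 0.3]
grip_width: 0.341
```

```bash
python3 - <<'E'
from h import *
np.set_printoptions(precision=4,suppress=True)
stat()
p=manip.camera('scene');save(p,'s6.png');W=manip.camera('wrist');save(W,'w6.png')
for l,z in dict(stop_face=.031,runner_end=.030,bed=.016,lever_pad=.088).items():
    for r in manip.pinpoint(p,l)[:2]: print(l,round(r['confidence'],2),np.round(r['at'],1),at_z(p,r['at'],z))
stat()
a=cv2.imread('pics/s6.png');cv2.imwrite('pics/s6c.png',cv2.resize(a[180:260,270:370],None,fx=7,fy=7,interpolation=cv2.INTER_CUBIC))
E
```

```text
t 17.9333 P [0.4906 0.0098 0.0221] jaw -8.19 jig y mm -41.2 jig x mm 0.0 F y,x,z [-11.2   0.5   0.3] q [ 0.7558  0.6548  0.001  -0.0068] M [ 2.24 -0.14 -0.19] 0.3405203095129643
stop_face 0.78 [309.3 223.1] [ 0.4906 -0.036   0.031 ]
runner_end 0.74 [255.4 212.7] [0.4553 0.1349 0.03  ]
runner_end 0.5 [308.7 226.2] [ 0.4777 -0.0425  0.03  ]
lever_pad 0.69 [355.4 228. ] [ 0.4642 -0.2031  0.088 ]
t 18.2333 P [0.4906 0.0101 0.022 ] jaw -8.17 jig y mm -41.5 jig x mm 0.1 F y,x,z [-10.4   0.5  -0.1] q [ 0.7556  0.655   0.001  -0.0068] M [ 2.14 -0.14 -0.14] 0.3372150981192887
```

View pics/s6c.png

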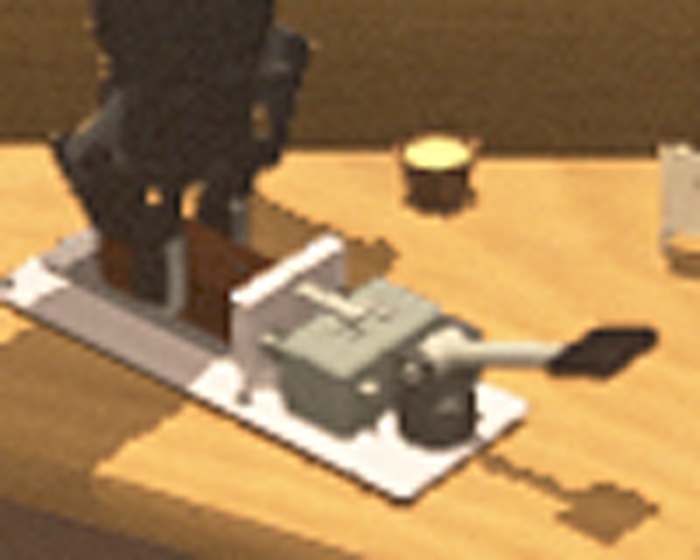

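The crop shows the runner flat on the bed and against the stop plate, with the lever up. The force is about 10.5–11 N, so a little more is needed. The arm sags about 2 mm under this load, so I command roughly 3.4 mm.

>>> jog_arm(
  translation=[
    [-0.4,-2.8,0],
    [-0.5,-3.4,0],
    [-0.5,-3.4,0],
    [-0.5,-3.4,0],
    [-0.5,-3.4,0],
    [-0.5,-3.4,0],
  ],
  turn=[0,0,0,0,0,0],
)

```text
clock: 18.73
position: [0.4904, 0.0092, 0.0222]
ee_rot: [0.755, 0.656, 0.002, -0.008]
ft_force: [0.6, 11.1, 0.4]
grip_width: 0.337
```

```bash
python3 - <<'E'
from h import *
stat()
for i in range(4): W=manip.camera('wrist'); stat()
save(W,'w7.png')
p=manip.camera('top');save(p,'t7.png');q=manip.camera('scene');save(q,'s7.png')
a=cv2.imread('pics/s7.png')[205:240,295:340];b=cv2.imread('pics/t7.png')[205:260,270:350]
c=cv2.resize(a,(720,560),interpolation=cv2.INTER_CUBIC);cv2.imwrite('pics/s7c.png',c)
E
```

```text
t 18.7333 P [0.4904 0.0092 0.0222] jaw -8.06 jig y mm -40.6 jig x mm 0.2 F y,x,z [-11.    0.9   0.4] q [ 0.755   0.6557  0.002  -0.0077] M [ 2.32 -0.17 -0.19] 0.33744281743295235
t 18.7833 P [0.4904 0.0092 0.0222] jaw -8.06 jig y mm -40.6 jig x mm 0.2 F y,x,z [-11.6   0.1   0.2] q [ 0.755   0.6557  0.002  -0.0077] M [ 2.36 -0.22 -0.18] 0.3354767348282206
t 18.8333 P [0.4904 0.0092 0.0222] jaw -8.06 jig y mm -40.6 jig x mm 0.1 F y,x,z [-10.7   0.2   0.4] q [ 0.755   0.6557  0.002  -0.0077] M [ 2.38 -0.18 -0.17] 0.3393605497745651
t 18.8833 P [0.4904 0.0092 0.0222] jaw -8.06 jig y mm -40.6 jig x mm 0.1 F y,x,z [-11.5  -0.4   0. ] q [ 0.755   0.6557  0.002  -0.0077] M [ 2.31 -0.16 -0.2 ] 0.3357590364758263
t 18.9333 P [0.4904 0.0092 0.0222] jaw -8.06 jig y mm -40.6 jig x mm 0.2 F y,x,z [-11.2  -0.5   0.4] q [ 0.755   0.6557  0.002  -0.0077] M [ 2.32 -0.15 -0.18] 0.33255688149536905
```

View pics/s7c.png

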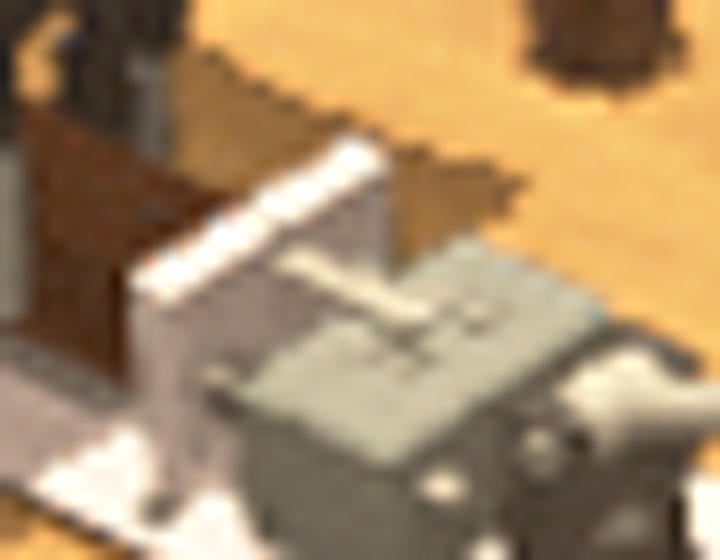

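The crop shows the pointer tip (about 430,310) between the two ridges on the block. The force averages 11.2 N and the tool's tilt has changed by only about 0.4° since the grasp. One last small correction: about 0.8 mm more push, slight downforce and -0.2° of turn.

>>> jog_arm(
  translation=[
    [-0.4,-3,-0.3],
    [-0.4,-3.5,-0.4],
    [-0.4,-3.5,-0.4],
    [-0.4,-3.5,-0.4],
    [-0.4,-3.5,-0.4],
    [-0.4,-3.5,-0.4],
  ],
  turn=[-0.2,-0.2,-0.2,-0.2,-0.2,-0.2],
)

```text
clock: 19.53
position: [0.4904, 0.0084, 0.0221]
ee_rot: [0.755, 0.655, 0.003, -0.009]
ft_force: [0.3, 12.3, 3.7]
grip_width: 0.337
```

```bash
python3 - <<'E'
from h import *
stat()
for i in range(8): W=manip.camera('wrist'); stat()
E
```

```text
t 19.5333 P [0.4904 0.0084 0.0221] jaw -8.14 jig y mm -39.8 jig x mm 0.1 F y,x,z [-12.3   1.5   3.7] q [ 0.7555  0.6551  0.0031 -0.0086] M [ 2.39  0.05 -0.22] 0.3371599389942529
t 19.5833 P [0.4904 0.0084 0.0221] jaw -8.14 jig y mm -39.8 jig x mm 0.0 F y,x,z [-12.1   1.1   3.4] q [ 0.7555  0.6551  0.0032 -0.0086] M [ 2.37  0.05 -0.26] 0.33687963064358317
t 19.6333 P [0.4904 0.0085 0.0221] jaw -8.14 jig y mm -39.8 jig x mm 0.1 F y,x,z [-12.2   1.4   4. ] q [ 0.7554  0.6552  0.0032 -0.0086] M [ 2.38  0.07 -0.23] 0.3391322376796144
t 19.6833 P [0.4904 0.0084 0.0221] jaw -8.14 jig y mm -39.8 jig x mm 0.1 F y,x,z [-11.8   2.2   3.4] q [ 0.7555  0.6551  0.0031 -0.0086] M [ 2.35  0.06 -0.24] 0.3406966205718056
t 19.7333 P [0.4904 0.0084 0.0221] jaw -8.14 jig y mm -39.8 jig x mm 0.1 F y,x,z [-11.3   2.1   3.4] q [ 0.7555  0.6551  0.0031 -0.0086] M [ 2.37  0.03 -0.21] 0.3358741833495
t 19.7833 P [0.4904 0.0084 0.0221] jaw -8.14 jig y mm -39.8 jig x mm 0.1 F y,x,z [-12.2   1.    3.6] q [ 0.7555  0.6551  0.0031 -0.0086] M [ 2.39  0.12 -0.24] 0.33842077450266705
t 19.8333 P [0.4904 0.0084 0.0221] jaw -8.14 jig y mm -39.8 jig x mm 0.1 F y,x,z [-12.6   1.1   3.1] q [ 0.7555  0.6551  0.0031 -0.0086] M [ 2.39  0.04 -0.19] 0.33936105767887775
t 19.8833 P [0.4904 0.0084 0.0221] jaw -8.14 jig y mm -39.8 jig x mm 0.1 F y,x,z [-11.7   1.6   2.8] q [ 0.7555  0.6551  0.0031 -0.0086] M [ 2.4   0.04 -0.22] 0.3347410338884454
t 19.9333 P [0.4904 0.0084 0.0221] jaw -8.14 jig y mm -39.8 jig x mm 0.0 F y,x,z [-12.1   0.5   3.7] q [ 0.7555  0.6551  0.0031 -0.0086] M [ 2.4   0.02 -0.2 ] 0.3345582509663432
```

```bash
python3 -c "
from h import *
print(manip.hand_in()); stat()"
```

```text
the job is handed in; nothing more can be done
None
the job is handed in; nothing more can be done
```

The job is handed in at about 20 s: the jig was pumped, and the arm is still holding the runner against the stop with a steady push of about 12 N.

- **Pump:** I gave the lever three full strokes. Each went to its hard stop (fingertips at z ≈ 41–42 mm), where the force on the fingertips rose to 26–34 N. After the first and third strokes the camera showed the lever back up. After the second I only had the fingers clear of the pad and no force.
- **Runner:** I took the farther of the two look-alikes, at about (0.472, 0.330), and carried it round the front of the tray. It went onto the bed with its square end towards the stop.
- **Last readings:** The push was 11.3–12.6 N, averaging about 12 N, with roughly 3.5 N downward and the position steady. The grip was within about 0.1 mm of the jig's middle line as measured by camera, and its angle within about 0.1° of the jig's axis.
- **Pointer:** The last close picture, at 11.2 N, showed the pointer tip between the two ridges. I then pushed about 0.8 mm further and did not photograph it again.

**Disagreements:**
- The measured positions put the stop's travel at about 10.5–11.5 mm against 12 mm by force. That is within the camera's 2 mm tolerance and possible friction on the bed.
- The tool pitched about 0.5° under the push, so the runner may be up to about 0.9 mm off flat over its length if it followed the fingers rigidly.

The bell, card stand and chocolate cup were never approached. The pictures before the last correction showed the cup, and the card stand as far as it was in view, apparently unmoved; I made no separate final check on the three.

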